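# Slide the hot saucepan to the keep-warm ring and close the pan stop on it

## Robot

A 6-joint arm with a two-finger parallel gripper is mounted at the origin on the work surface. World frame = base frame: x ahead of the robot, y to its left, z up, the work surface at z = 0. Lengths are in m, angles in rad, forces in N, time in s.
With the tool pointing down it reaches from about 0.425 to 0.95 m from the base axis. Payload 3.5 kg.
Tool frame: the origin (TCP) lies at the very end of the fingers, on their centre line; the grasp point (between the pads) lies 19 mm behind it (ctrl.pinch_z is the distance from the TCP to the grasp point, in m); z points along the fingers, y is the line along which they close (so a half turn about z gives the same grasp; the last joint's range is limited). The gripper opens to 85 mm and grips with 20 to 120 N. Pads are 22 mm wide; open, the fingers measure 114 mm over their backs; the gripper's body (76 mm by 85 mm) begins 54 mm behind the grasp point. The pads swing forward as they close: fully open they stand 13 mm farther back than shut.
Start: joints at [1.068, 0.286, 1.577, -0, 1.279, -0.15], TCP at [0.233, 0.633, 0.231] pointing down, gripper open.
Joint ranges: [-2.77, 2.77], [-0.9, 2.22], [0.21, 2.48], [-1.53, 4.67], [0.24, 2.81], [-2.84, 2.84]. Speed limits (rad/s): [2.79, 2.79, 3.14, 3.14, 3.14, 3.14].

## Interface

Orientations are given as a unit quaternion [x, y, z, w].
In Python, from plant import ctrl gives the robot as it stands. The module is installed in compiled form; this text tells all that it offers.
- The arm moves only by the shell command python3 -m crank 'ROWS' [OPENING] [FORCE]. ROWS is JSON, a list of rows, each a list of 6 numbers: the shift along the tool's x, y, z in cm, then the turn, a rotation vector about the tool's x, y, z in rad. In form: [[tx, ty, tz, rx, ry, rz], ...]. A call has 1 to 10 rows; each row is the pose to reach, as a shift and turn from the pose commanded when the call began, along the tool's axes at that moment; what a row does not reach only later rows make up. A row lasts 1/10 s, in which the tool goes at most 50 mm and 8.59 degrees, less where a joint would pass 70% of its speed; a pose out of reach is approached as far as the arm can. A call with a gripper value outside its range is refused whole. OPENING is the opening, from 0 (shut) to 1 (fully open), set as the call begins (- or left out, the last holds). The fingers move at their own pace and stop on an object; FORCE is the grip in N (left out, the last holds). Time passes only in rows, so rows that repeat a pose let the fingers close. It gives the time, the measured TCP pose, the force, the opening and the grip force at its end, in the units of the state.
- ctrl.get_state(): the state, without advancing time (a new reading comes with each control period).
- ctrl.read_camera(name): name is "scene" or "top" or "wrist"; returns (picture, depth): 420x560x3 uint8, blue, green, red; 420x560 float32, m along the optical axis (not along the pixel's ray), 0 where there is no reading.
- ctrl.camera_info(name): a dict with "K" (3x3 intrinsics, pixels), "origin" and "orientation" of the camera in the world. Camera axes: x right, y down, z forward; pixel columns grow to the right and rows downward; lengths in m; the calibration is good to about 2 mm. The wrist camera is an equidistant fisheye: a pixel r from the principal point sees the ray r / f radians off the axis. A picture is of the moment at which its call begins: read the wrist's pose just before it. camera_info takes no time and is no camera call; for the wrist camera it gives the pose at the moment of the call.
- ctrl.sign_off(): hands the job in; it is judged then, once.
The state is a dict: "time": time; "qpos": joint angles; "dq": joint speeds; "joint_efforts": joint torques, N m; "eef_pos": TCP position; "tcp_rot": TCP orientation; "contact_force": force on the tool from outside, world axes, zero at the start; "wrist_torque": the same for the moment, N m; "opening": opening from 0.0 (shut) to 1.0 (fully open); "finger_force": force on a finger pad.
Only numpy, scipy, OpenCV 4.12 (cv2) and the standard library are available. Lean on these libraries where they do the work, as an engineer would, in place of code of your own. Each camera call takes 0.05 s, during which the arm holds its last target. There are 200 camera calls.

## Task

At the bake-sale table, the hot lidded saucepan stands on the cooking zone (double ring) of the hotplate: slide it by its handle, without lifting it and without touching the hot vessel or lid, across to the keep-warm zone (single ring), so that it stands wholly inside the ring with its handle still pointing out under the lamp bar at the front. Then slide the pan stop along its rail until it presses lightly against the side of the pan, and leave it touching there with the pan still inside the ring. Leave the loaf tin, the jar and the spatula where they are.

Things in the scene. Friction and masses are not known exactly. Their poses are not given: they have to be found in the camera images.
- hotplate: Fixed steel double hotplate, 300 mm deep (its x) by 660 mm wide (its y), flat dark top 50 mm above the table. Origin: centre of its underside, on the table; x points to the back, away from the robot, y to the left; it may be turned a few degrees. Above its front a steel lamp bar hides the pan's handle, so the gripper must come in tilted, pointing down and forward under the bar.
- lamp_edge (a point): Middle of the lower front edge of the lamp bar, which is fixed to the hotplate: bar 110 mm deep (hotplate x -180 to -70 mm), 660 mm wide, underside 235 mm and top 265 mm above the table, on two posts (30 mm deep, 12 mm wide) at hotplate y +-320 mm. Axes as the hotplate's.
- zone_cook: Cooking zone: two printed concentric white rings (radius 96 and 62 mm) on the hotplate's top; nothing to bump over. Origin: its centre, on the top surface (50 mm above the table). The pan starts about here, up to 11 mm off centre. It is the left or the right one of the two zones; the zones are 220 mm apart along the hotplate's y, both at hotplate x = +30 mm.
- zone_warm: Keep-warm zone: one printed white ring, line centre radius 96 mm (inside radius 95), on the hotplate's top. Origin: its centre, on the top surface. Where the pan must go: the pan's 75 mm radius leaves 20 mm of play inside the ring.
- pan: Lidded steel saucepan, one rigid piece, about 0.75 kg. Origin: centre of its underside; z up; the straight handle runs along its -x, roughly towards the robot: a level black bar 20 mm wide (y) and 16 mm high, its middle 55 mm above the underside, from 70 to 215 mm from the pan's centre. It slides with a friction of 3 to 8 N.
- vessel: The hot part of the saucepan, fixed to the handle: upright steel cylinder, 150 mm diameter, 60 mm high, with a low lid (lid knob top 94 mm above the underside). Same origin and axes as the pan. Not to be touched by the robot.
- pan_grip (a point): Point in the middle of the handle's section, 17 mm from its tip (198 mm from the pan's centre, 55 mm above its underside): a good place to grip. Axes as the pan's.
- stop (a joint): Position of the pan stop along its rail, in m: 0 at the right end (-y of the hotplate), growing to the left (+y), up to 0.33. It stays where it is left; sliding it takes about 2 N, plus some damping.
- stop_face (a point): Point on the stop's flat contact face, which looks to +y. The stop is an aluminium plate on edge, 250 mm long (hotplate x -200 to +50 mm), 10 mm thick, 53 to 93 mm above the table, on the pan's right (-y), passing under the lamp bar. This point: hotplate x +30 mm, 73 mm above the table; axes as the hotplate's. It touches the pan when the pan's centre is 75 mm to the +y of it.
- stop_knob (a point): Centre of the top of the stop's knob: an upright black cylinder, 24 mm diameter, from 65 to 115 mm above the table, on a bracket (53 to 65 mm, 34 mm deep and 90 mm wide) in front of the hotplate at hotplate x = -225 mm, 60 mm to the right (-y) of the contact face. Pushing it to +y, or gripping it, slides the stop.
- loaf_tin: Bystander: open dark loaf tin 230 x 110 x 65 mm on the table to the left. Origin: centre of the underside.
- jar: Bystander: closed jar, 80 mm diameter, 120 mm high, on the table to the right. Origin: centre of the underside.
- spatula: Bystander: spatula 240 mm long lying flat on the table in front of the robot to the left, about crosswise, under 30 mm high. Origin: about its middle.

How it is judged:
By the outcome, as a careful person would: the job done as asked, in the order asked, and still so for the second after the job is handed in, with the robot touching nothing.
It also fails if it takes over 67 s, if anything falls off the work surface, if the arm or the gripper's body presses on something with over 40 N, if the wrist force passes 120 N, or if a joint passes its speed limit or range.

## Working session

There is one attempt and no reset: what is moved stays moved. The work goes in short steps, Python scripts to look and compute and a shell command to move; the robot and the scene stay as the last step left them, time stands still between calls to the robot, and variables do not carry over. Pictures are saved under pics/ and viewed, at most 10 in all, crops included, and the job is handed in when it is done.

```bash
mkdir -p pics; python3 - <<'E'
from plant import ctrl
import cv2,numpy as np
for n in("scene","top"):
    im,d=ctrl.read_camera(n); cv2.imwrite(f"pics/{n}0.png",im); np.savez(f"{n}0.npz",im=im,d=d)
    i=ctrl.camera_info(n); print(n,{k:np.round(v,4).tolist() if not isinstance(v,str) else v for k,v in i.items()})
s=ctrl.get_state();print(s['time'],s['eef_pos'],s['tcp_rot'],s['opening'])
E
```

```text
scene {'K': [[504.3649, 0.0, 278.4172], [0.0, 504.3649, 205.1235], [0.0, 0.0, 1.0]], 'origin': [0.7249, -0.6892, 1.5434], 'orientation': [0.9646, 0.1154, -0.0317, -0.2349]}
top {'K': [[421.3845, 0.0, 275.5055], [0.0, 421.3845, 209.291], [0.0, 0.0, 1.0]], 'origin': [0.4767, 0.0202, 1.5311], 'orientation': [0.7091, -0.7046, 0.023, -0.0118]}
0.1 [0.23289612 0.63291267 0.23002446] [ 1.75492078e-01  9.84480223e-01 -1.04472236e-03 -3.59223099e-04] 1.0030509452226317
```

View pics/scene0.png

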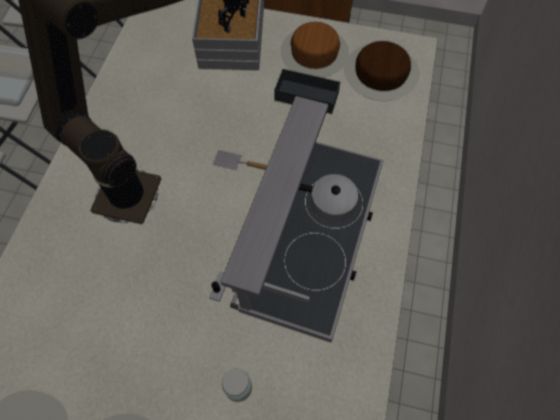

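View pics/top0.png

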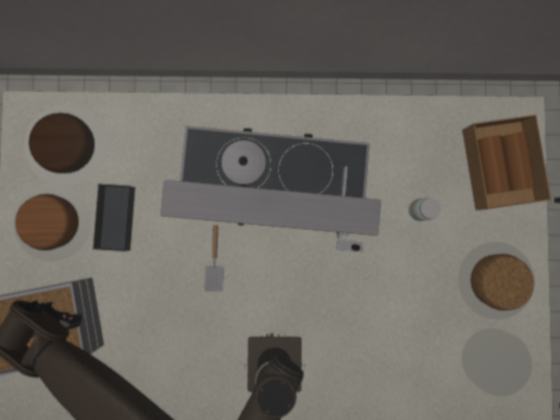

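The pan is on the left zone in the top view at (243,162). The warm ring is at (305,169), the stop plate at (345,180) and the knob at (356,247). The lamp bar runs from (163,200) to (380,218), and the spatula lies near (214,260). Next I'll measure these.

```bash
cat > h.py <<'E'
import numpy as np,cv2
from scipy.spatial.transform import Rotation as R
from scipy.optimize import least_squares
from plant import ctrl
def cam(n):
    i=ctrl.camera_info(n); return np.array(i['K']),np.array(i['origin']),R.from_quat(i['orientation']).as_matrix()
def rays(c,uv):
    K,o,M=c; uv=np.atleast_2d(np.float64(uv)); return np.c_[(uv-K[:2,2])/K[0,0],np.ones(len(uv))]@M.T
def plane(c,uv,z):
    d=rays(c,uv); return c[1]+d*((z-c[1][2])/d[:,2])[:,None]
def pts(c,uv,depth):
    return c[1]+rays(c,uv)*depth[:,None]
def proj(c,P):
    K,o,M=c; q=(np.atleast_2d(P)-o)@M; return q[:,:2]/q[:,2:]*K[0,0]+K[:2,2]
def tri(c1,a,c2,b):
    d1,d2=rays(c1,a)[0],rays(c2,b)[0]; t=np.linalg.lstsq(np.c_[d1,-d2],c2[1]-c1[1],rcond=None)[0]
    p,q=c1[1]+t[0]*d1,c2[1]+t[1]*d2; return (p+q)/2,np.linalg.norm(p-q)
def circ(P,r=None,x0=None):
    x0=P[:,:2].mean(0) if x0 is None else x0
    f=(lambda p:np.hypot(*(P[:,:2]-p[:2]).T)-(p[2] if r is None else r))
    s=least_squares(f,list(x0)+([.09] if r is None else []),loss='soft_l1',f_scale=.002); return s.x,np.sqrt(np.mean(s.fun**2))
E
python3 - <<'E'
from h import *
T,S=cam('top'),cam('scene')
for n,c,g,box in(("top",T,(305,169),45),("scene",S,(316,262),48)):
    z=np.load(f'{n}0.npz');im,d=z['im'],z['d']
    gr=cv2.cvtColor(im,cv2.COLOR_BGR2GRAY); th=cv2.morphologyEx(gr,cv2.MORPH_TOPHAT,np.ones((7,7),np.uint8))
    v,u=np.nonzero(th>15)
    P=plane(c,np.c_[u,v],.05); g0=plane(c,g,.05)[0,:2]
    rr=np.hypot(*(P[:,:2]-g0).T); Q=P[(rr>.075)&(rr<.112)]
    x,e=circ(Q,x0=g0); print(n,'ring',len(Q),x.round(4),round(e,4))
    print(' centre px',proj(c,[[*x[:2],.05]]).round(2), 'depth z hotplate',pts(c,[g],np.array([np.median(d[g[1]-5:g[1]+5,g[0]-5:g[0]+5])]))[0].round(4))
    # cloud
    vv,uu=np.mgrid[:420,:560]; uv=np.c_[uu.ravel(),vv.ravel()]; W=pts(c,uv,d.ravel()); ok=d.ravel()>0
    roi=ok&(W[:,0]>.35)&(W[:,0]<.95)&(abs(W[:,1])<.5)
    def rect(m,name):
        B=W[m]; r=cv2.minAreaRect(np.float32(B[:,:2]*1000)); print(' ',name,len(B),'z',np.median(B[:,2]).round(4),r)
    rect(roi&(W[:,2]>.255)&(W[:,2]<.28),'bar')
    rect(roi&(W[:,2]>.042)&(W[:,2]<.056)&(W[:,0]>.55),'plate')
    kn=roi&(W[:,2]>.105)&(W[:,2]<.125)&(W[:,0]<.56)
    rect(kn,'knob'); print('  knob',W[kn][:40].round(3).tolist()[:6] )
    st=roi&(W[:,2]>.083)&(W[:,2]<.1)&(W[:,1]<-.05); rect(st,'stop')
    pn=roi&(W[:,2]>.1)&(W[:,2]<.16)&(W[:,1]>-.05)&(W[:,0]>.55); rect(pn,'lid')
E
```

```text
top ring 184 [ 0.6915 -0.1079  0.0959] 0.0044
 centre px [[305.33 169.49]] depth z hotplate [ 0.6932 -0.1067  0.0503]
  bar 7926 z 0.2651 ((544.75537109375, 15.039764404296875), (661.0035400390625, 110.21873474121094), 85.1420669555664)
  plate 8108 z 0.0499 ((710.9620971679688, -89.39105224609375), (844.0904541015625, 225.36358642578125), 83.23548126220703)
  knob 81 z 0.1157 ((465.0837097167969, -193.59329223632812), (128.3251190185547, 626.7665405273438), 5.3844475746154785)
  knob [[0.558, -0.491, 0.115], [0.557, -0.492, 0.121], [0.557, -0.495, 0.123], [0.557, -0.498, 0.123], [0.555, -0.491, 0.106], [0.554, -0.488, 0.123]]
  stop 181 z 0.093 ((521.4708251953125, -328.57867431640625), (306.6510314941406, 252.2474365234375), 65.81151580810547)
  lid 1531 z 0.1186 ((705.5184936523438, 107.77162170410156), (146.521484375, 148.31495666503906), 53.654449462890625)
scene ring 368 [ 0.6891 -0.1029  0.0963] 0.0054
 centre px [[314.84 260.36]] depth z hotplate [ 0.6938 -0.1071  0.0492]
  bar 7608 z 0.2657 ((543.970458984375, 17.354339599609375), (662.306884765625, 111.51913452148438), 85.20545959472656)
  plate 11062 z 0.0502 ((700.0980224609375, 3.719879150390625), (661.3253173828125, 259.51513671875), 85.14278411865234)
  knob 112 z 0.1175 ((511.7196350097656, -365.7636413574219), (98.68083190917969, 275.64056396484375), 28.158607482910156)
  knob [[0.415, -0.264, 0.12], [0.416, -0.261, 0.112], [0.412, -0.266, 0.114], [0.416, -0.267, 0.119], [0.419, -0.266, 0.121], [0.42, -0.263, 0.114]]
  stop 230 z 0.0925 ((531.3611450195312, -318.48272705078125), (286.9820861816406, 241.81044006347656), 65.79845428466797)
  lid 1633 z 0.1186 ((696.28466796875, 117.72696685791016), (151.88368225097656, 174.11187744140625), 52.075599670410156)
```

```bash
cat >> h.py <<'E'
YAW=np.radians(-4.84); X=np.array([np.cos(YAW),np.sin(YAW)]); Y=np.array([-X[1],X[0]]); O=np.array([.6693,.0052])
def hp(P): return np.c_[(P[:,:2]-O)@X,(P[:,:2]-O)@Y,P[:,2]]
def cloud(n,im=None,d=None):
    c=cam(n)
    if d is None: im,d=ctrl.read_camera(n)
    vv,uu=np.mgrid[:420,:560]; uv=np.c_[uu.ravel(),vv.ravel()]; W=pts(c,uv,d.ravel()); ok=d.ravel()>0
    return W[ok],hp(W[ok]),uv[ok],im.reshape(-1,3)[ok]
def scene_report(n,im=None,d=None):
    W,H,uv,col=cloud(n,im,d); b=lambda h,x0,x1,y0,y1,z0,z1:(h[:,0]>x0)&(h[:,0]<x1)&(h[:,1]>y0)&(h[:,1]<y1)&(h[:,2]>z0)&(h[:,2]<z1)
    def st(name,m):
        h=H[m]
        if len(h): print(n,name,len(h),'hp med',np.median(h,0).round(4),'p2',np.percentile(h,2,0).round(4),'p98',np.percentile(h,98,0).round(4),'W',np.median(W[m],0).round(4))
    st('panknob',b(H,-.1,.15,-.25,.25,.133,.15))
    m=b(H,-.1,.15,-.3,.3,.1055,.15); 
    if m.sum()>20:
        (cx,cy),r=cv2.minEnclosingCircle(np.float32(H[m][:,:2])); print(n,'lid circle',cx,cy,r)
    st('lid',m)
    for x in np.arange(-.07,.0,.01): st('handle%.2f'%x,b(H,x-.005,x+.005,-.25,.2,.098,.125))
    st('tip',b(H,-.3,-.182,-.25,.2,.09,.125))
    st('stop',b(H,-.06,.06,-.29,.0,.085,.0985))
    st('stopfront',b(H,-.21,-.185,-.32,.1,.085,.1))
    st('knob',b(H,-.245,-.205,-.4,.1,.105,.125))
    st('spat',b(H,-.45,-.17,.0,.25,.006,.04))
    return W,H,uv,col
E
python3 - <<'E'
from h import *
for n in('top','scene'):
    z=np.load(n+'0.npz'); scene_report(n,z['im'],z['d'])
E
```

```text
top panknob 72 hp med [0.0271 0.1054 0.1438] p2 [0.0134 0.0914 0.1363] p98 [0.0432 0.1202 0.149 ] W [0.7049 0.1071 0.1438]
top lid circle 0.02407163567841053 0.10559796541929245 0.07862931489944458
top lid 1515 hp med [0.0252 0.1043 0.1187] p2 [-0.0416  0.0392  0.1092] p98 [0.0944 0.1715 0.1442] W [0.7037 0.1079 0.1187]
top handle-0.05 19 hp med [-0.0503  0.0997  0.1135] p2 [-0.0541 -0.1247  0.1008] p98 [-0.0459  0.109   0.1171] W [0.6278 0.1084 0.1135]
top handle-0.04 62 hp med [-0.0391  0.1034  0.1132] p2 [-0.0444  0.0708  0.0992] p98 [-0.0353  0.1382  0.1185] W [0.6384 0.1115 0.1132]
top handle-0.03 84 hp med [-0.0299  0.1037  0.1154] p2 [-0.0344  0.0572  0.1005] p98 [-0.0254  0.1489  0.123 ] W [0.6481 0.1112 0.1154]
top handle-0.02 99 hp med [-0.02    0.1049  0.1181] p2 [-0.0244  0.051   0.108 ] p98 [-0.0155  0.1594  0.1243] W [0.6578 0.1115 0.1181]
top handle-0.01 110 hp med [-0.0103  0.1041  0.1185] p2 [-0.0148  0.0449  0.1077] p98 [-0.0051  0.1661  0.1246] W [0.6679 0.1098 0.1185]
top handle0.00 120 hp med [0.0002 0.1032 0.1189] p2 [-0.0047  0.0362  0.1008] p98 [0.0048 0.1713 
[... 1823 characters left out ...]
43] W [0.6579 0.1066 0.1175]
scene handle-0.01 103 hp med [-0.01    0.0973  0.1196] p2 [-0.0148  0.0446  0.1062] p98 [-0.0052  0.1696  0.1248] W [0.6674 0.1032 0.1196]
scene handle0.00 107 hp med [0.0003 0.0942 0.1192] p2 [-0.0048  0.0368  0.1019] p98 [0.0047 0.172  0.1245] W [0.6776 0.0989 0.1192]
scene stop 131 hp med [-0.0043 -0.2443  0.093 ] p2 [-0.0575 -0.2488  0.0855] p98 [ 0.0464 -0.2376  0.0977] W [ 0.6448 -0.2378  0.093 ]
scene knob 53 hp med [-0.226  -0.2988  0.1149] p2 [-0.2359 -0.3088  0.1059] p98 [-0.2153 -0.2883  0.1227] W [ 0.4191 -0.2739  0.1149]
scene spat 501 hp med [-0.3345  0.1772  0.0085] p2 [-0.4419  0.0119  0.0061] p98 [-0.2403  0.2407  0.0238] W [0.3423 0.2076 0.0085]
```

```bash
cat >> h.py <<'E'
def w(hx,hy,z): return np.r_[O+hx*X+hy*Y,z]
def ori(psi,th):
    z=np.array([np.sin(th)*np.cos(psi),np.sin(th)*np.sin(psi),-np.cos(th)]); y=np.array([-np.sin(psi),np.cos(psi),0]); return np.c_[np.cross(y,z),y,z]
def go(pos,M,grasp=True):  # pos of grasp point -> shift cm, rotvec in the tool's present axes
    s=ctrl.get_state(); A=R.from_quat(s['tcp_rot']).as_matrix(); t=np.array(pos)+(ctrl.pinch_z*M[:,2] if grasp else 0)
    print('tcp',s['eef_pos'].round(4),'t',round(s['time'],2),'F',s['contact_force'].round(1),'open',round(s['opening'],3)); print('shift cm',((t-s['eef_pos'])@A*100).round(2),'rot',R.from_matrix(A.T@M).as_rotvec().round(3))
E
python3 - <<'E'
from h import *
M=ori(np.radians(-2.5),np.radians(45)); g=w(-.171,.097,.105); print(g,ctrl.pinch_z)
go(g-.13*M[:,2],M)
E
```

```text
[0.50709398 0.11628199 0.105     ] 0.0187
tcp [0.2329 0.6329 0.23  ] t 0.1 F [ 0.9 -0.3  0. ] open 1.003
shift cm [-36.09 -41.39   4.71] rot [-0.123 -0.78  -0.292]
```

```bash
python3 -m crank '[[-4,-4,0,0,0,0],[-7,-8,0,-0.01,-0.1,-0.03],[-11,-12.5,0,-0.02,-0.2,-0.07],[-14,-16.5,0,-0.04,-0.3,-0.11],[-18,-20.5,0,-0.06,-0.4,-0.15],[-21,-24.5,1,-0.08,-0.5,-0.19],[-25,-28.5,1,-0.1,-0.6,-0.23],[-28,-32,2,-0.11,-0.7,-0.26],[-32,-36,3,-0.12,-0.75,-0.28],[-35,-40,4,-0.123,-0.78,-0.292]]' 1
python3 - <<'E'
from h import *
M=ori(np.radians(-2.5),np.radians(45)); g=w(-.171,.097,.105)
go(g-.13*M[:,2],M); print(ctrl.get_state()['qpos'].round(2))
E
```

```text
time: 1.1
eef_pos: [0.4302, 0.1814, 0.2115]
tcp_rot: [0.022, 0.924, -0.01, 0.382]
contact_force: [-0.3, 1.1, -0.7]
opening: 1.004
finger_force: 0.0
tcp [0.4302 0.1814 0.2115] t 1.1 F [-0.3  1.1 -0.7] open 1.004
shift cm [ 1.89 -6.16  2.07] rot [-0.005 -0.    -0.001]
[ 0.32 -0.52  2.48 -0.56  0.5  -0.8 ]
```

```bash
python3 -m crank '[[1,-3,1,0,0,0],[1.9,-6.1,2,0,0,0],[1.9,-6.1,2,0,0,0],[1.9,-6.1,2,0,0,0],[1.9,-6.1,2,0,0,0]]'
python3 - <<'E'
from h import *
M=ori(np.radians(-2.5),np.radians(45)); g=w(-.171,.097,.105)
go(g-.0*M[:,2],M); print(ctrl.get_state()['qpos'].round(2))
im,d=ctrl.read_camera('wrist'); cv2.imwrite('pics/w1.png',im)
E
```

```text
time: 1.6
eef_pos: [0.4556, 0.1373, 0.1938]
tcp_rot: [0.024, 0.929, -0.016, 0.368]
contact_force: [0.2, 0.0, -0.3]
opening: 1.001
finger_force: 0.0
tcp [0.4556 0.1373 0.1938] t 1.6 F [ 0.2  0.  -0.3] open 1.001
shift cm [ 2.21 -1.66 11.96] rot [-0.018 -0.031 -0.001]
[ 0.16 -0.48  2.48 -0.39  0.43 -1.06]
```

View pics/w1.png

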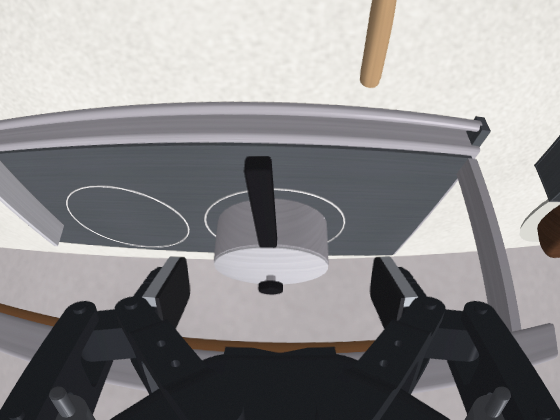

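```bash
cat >> h.py <<'E'
def wrist_rays(ci,uv):
    K=np.array(ci['K']); M=R.from_quat(ci['orientation']).as_matrix(); p=(np.float64(uv)-K[:2,2])/[K[0,0],K[1,1]]; r=np.linalg.norm(p,axis=1)
    return np.c_[p/r[:,None]*np.sin(r)[:,None],np.cos(r)]@M.T
def handle(u0,u1,v0,v1,zt=.113,th=45):
    ci=ctrl.camera_info('wrist'); im,d=ctrl.read_camera('wrist'); o=np.array(ci['origin'])
    m=(im.max(2)<th).astype(np.uint8); sub=np.zeros_like(m); sub[v0:v1,u0:u1]=m[v0:v1,u0:u1]
    n,l,st,_=cv2.connectedComponentsWithStats(sub); k=1+np.argmax(st[1:,4]); print('box',st[k])
    mid=np.array([[np.nonzero(l[v]==k)[0].mean(),v] for v in range(st[k][1]+3,st[k][1]+st[k][3]-2)])
    r=wrist_rays(ci,mid); P=o+r*((zt-o[2])/r[:,2])[:,None]; H=hp(P)
    f=np.polyfit(H[:,0],H[:,1],1); print('cam',o.round(3),'hp x',H[[0,-1],0].round(4),'y at -.171',np.polyval(f,-.171).round(4),'y at .03',np.polyval(f,.03).round(4),'slope deg in hp',np.degrees(np.arctan(f[0])).round(2))
    return H,im
E
python3 - <<'E'
from h import *
handle(235,285,150,246)
E
```

```text
box [ 244  156   32   90 2092]
cam [0.305 0.148 0.247] hp x [-0.2022 -0.0593] y at -.171 0.1005 y at .03 0.1099 slope deg in hp 2.67
```

The wrist view shows the handle tip at (258,158) and its root at (265,245), midway between the open fingers and clear of the bar. I'll move in along the tool axis.

```bash
python3 -m crank '[[0.6,-1.5,3,-0.018,-0.03,0],[1.1,-1.5,6,-0.018,-0.03,0],[1.6,-1.5,9,-0.018,-0.03,0],[1.6,-1.5,9,-0.018,-0.03,0],[1.6,-1.5,9,-0.018,-0.03,0]]'
python3 - <<'E'
from h import *
M=ori(np.radians(-2.4),np.radians(45)); g=w(-.171,.0985,.105)
go(g,M); print(ctrl.get_state()['qpos'].round(2))
im,d=ctrl.read_camera('wrist'); cv2.imwrite('pics/w2.png',im)
E
```

```text
time: 2.2
eef_pos: [0.498, 0.1283, 0.1377]
tcp_rot: [0.024, 0.928, -0.018, 0.371]
contact_force: [0.1, -0.2, 0.2]
opening: 0.997
finger_force: 0.0
tcp [0.498  0.1283 0.1377] t 2.2 F [ 0.1 -0.2  0.2] open 0.997
shift cm [ 1.5  -0.9   4.92] rot [-0.022 -0.025 -0.001]
[ 0.12 -0.26  2.45 -0.6   0.24 -0.87]
```

View pics/w2.png

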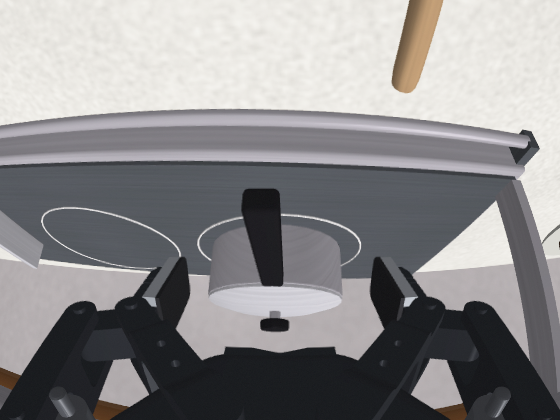

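The wrist view shows the handle between the pads with its tip at (262,190), but joint 5 has reached its lower limit of 0.24. I'll fit the arm geometry to the recorded states and use it to choose a feasible tilt for the whole slide.

```bash
cat > kin.py <<'E'
from h import *
E=lambda a,t:R.from_euler(a,t).as_matrix()
LO=np.array([-2.77,-.9,.21,-1.53,.24,-2.84]);HI=np.array([2.77,2.22,2.48,4.67,2.81,2.84])
def fk(q,p):
    h,a,L1,L2,e,Lt,d=p; ez=np.array([0,0,1.]);ex=np.array([1.,0,0]);ey=np.array([0,1.,0])
    A=E('z',q[0]); x=h*ez+A@(a*ex+d*ey); B=A@E('y',q[1]); x=x+B@(L1*ez); C=B@E('y',q[2]); x=x+C@(L2*ez+e*ex)
    D=C@E('z',q[3])@E('y',q[4]); return x+D@(Lt*ez),D@E('z',q[5])
s=ctrl.get_state()
QS=[([1.068,.286,1.577,0,1.279,-.15],[.2329,.6329,.23]),([.32,-.52,2.48,-.56,.5,-.8],[.4302,.1814,.2115]),([.16,-.48,2.48,-.39,.43,-1.06],[.4556,.1373,.1938]),([.12,-.26,2.45,-.6,.24,-.87],[.498,.1283,.1377])]
if __name__=='__main__':
    f=lambda p:np.concatenate([fk(q,p)[0]-t for q,t in QS])
    r=least_squares(f,[.35,0,.4,.45,0,.25,.1]); print(r.x.round(4),np.abs(r.fun).max())
    Rm=fk(s['qpos'],r.x)[1]; print(Rm.round(2),R.from_quat(s['tcp_rot']).as_matrix().round(2)); np.save('p.npy',r.x)
E
python3 kin.py
```

```text
[ 0.2356 -0.0039  0.4467  0.574   0.0169  0.2523  0.1016] 0.001195389979578354
[[-0.06 -0.72  0.69]
 [-1.    0.03 -0.05]
 [ 0.01 -0.69 -0.72]] [[-0.72  0.06  0.69]
 [ 0.03  1.   -0.05]
 [-0.69 -0.01 -0.72]]
```

```bash
cat >> kin.py <<'E'
def ik(pos,M,p,q0):
    def f(q):
        x,Rm=fk(q,p); return np.r_[(x-pos)*10,R.from_matrix(M.T@Rm@E('z',np.pi/2)).as_rotvec()]
    r=least_squares(f,np.clip(q0,LO+1e-3,HI-1e-3),bounds=(LO,HI)); return r.x,np.linalg.norm(r.fun)
E
python3 - <<'E'
from kin import *
p=np.load('p.npy'); q=ctrl.get_state()['qpos']
for br,q0 in(('n',q),('f',np.r_[q[:3],q[3]+np.pi,.3,q[5]+0]),('f2',np.r_[q[:3],2.8,.4,2.])):
  for th in(24,28,32,36,40,45,55,65):
    o=[]
    for y in(.0985,.04,-.01,-.06,-.117):
        M=ori(np.radians(-3.5),np.radians(th)); g=w(-.169,y,.105)+ctrl.pinch_z*M[:,2]; qq,e=ik(g,M,p,q0); o.append((round(e,3),*[round(float(v),2) for v in qq[[2,3,4,5]]]))
    print(br,th,o)
E
```

```text
n 24 [(np.float64(0.0), 2.27, -0.1, 0.5, -1.38), (np.float64(0.0), 2.31, 0.02, 0.5, -1.62), (np.float64(0.0), 2.33, 0.13, 0.51, -1.82), (np.float64(0.0), 2.34, 0.23, 0.53, -2.02), (np.float64(0.0), 2.33, 0.32, 0.56, -2.23)]
n 28 [(np.float64(0.0), 2.31, -0.14, 0.42, -1.34), (np.float64(0.0), 2.35, 0.03, 0.42, -1.63), (np.float64(0.0), 2.37, 0.18, 0.43, -1.88), (np.float64(0.0), 2.38, 0.31, 0.46, -2.11), (np.float64(0.0), 2.37, 0.43, 0.5, -2.34)]
n 32 [(np.float64(0.0), 2.34, -0.2, 0.33, -1.28), (np.float64(0.0), 2.38, 0.05, 0.33, -1.65), (np.float64(0.0), 2.41, 0.26, 0.35, -1.96), (np.float64(0.0), 2.41, 0.43, 0.39, -2.23), (np.float64(0.0), 2.4, 0.57, 0.44, -2.49)]
n 36 [(np.float64(0.0), 2.37, -0.3, 0.25, -1.17), (np.float64(0.0), 2.42, 0.08, 0.24, -1.67), (np.float64(0.0), 2.44, 0.39, 0.27, -2.09), (np.float64(0.0), 2.45, 0.61, 0.32, -2.41), (np.float64(0.0), 2.44, 0.75, 0.4, -2.67)]
n 40 [(np.float64(0.053), 2.38, -0.54, 0.24, -0.93), (np.float64(0.065), 2.42, 0.17, 0.24, -1.77), (np.float64(0.03), 2.46, 0.64, 0.24, -2.35), (np.float64(0.0), 2.48, 0.86, 0.27, -2.66), (np.float64(
[... 3723 characters left out ...]
 2.84)]
f2 45 [(np.float64(0.098), 2.43, 4.67, 0.24, 0.19), (np.float64(0.173), 2.46, 4.67, 0.24, 0.11), (np.float64(0.24), 2.48, 4.67, 0.24, 0.04), (np.float64(0.309), 2.48, 4.67, 0.24, -0.02), (np.float64(0.17), 2.48, 1.4, 0.47, 2.84)]
f2 55 [(np.float64(0.036), 2.48, 3.81, 0.24, 1.02), (np.float64(0.168), 2.48, 4.12, 0.24, 0.66), (np.float64(0.261), 2.48, 4.29, 0.24, 0.44), (np.float64(0.339), 2.48, 4.32, 0.24, 0.35), (np.float64(0.202), 2.48, 1.43, 0.51, 2.84)]
f2 65 [(np.float64(0.131), 2.48, 3.81, 0.49, 1.08), (np.float64(0.265), 2.48, 3.97, 0.34, 0.85), (np.float64(0.348), 2.48, 4.05, 0.24, 0.69), (np.float64(0.415), 2.48, 4.03, 0.24, 0.66), (np.float64(0.32), 2.48, 1.52, 0.63, 2.73)]
```

```bash
python3 - <<'E'
from h import *
M=ori(np.radians(-2.4),np.radians(32)); g=w(-.172,.0985,.105)
go(g-.04*M[:,2],M); go(g,M)
E
```

```text
tcp [0.4981 0.1281 0.1382] t 2.25 F [-0.4  0.2  0.8] open 1.001
shift cm [ 1.24 -0.97  0.93] rot [-0.022  0.203 -0.004]
tcp [0.4981 0.1281 0.1382] t 2.25 F [-0.4  0.2  0.8] open 1.001
shift cm [ 2.05 -0.89  4.85] rot [-0.022  0.203 -0.004]
```

```bash
python3 -m crank '[[0.4,-0.4,0.2,-0.01,0.1,0],[1.2,-0.9,0.9,-0.022,0.2,0],[1.2,-0.9,0.9,-0.022,0.2,0],[1.2,-0.9,0.9,-0.022,0.2,0]]'
python3 - <<'E'
from h import *
M=ori(np.radians(-2.4),np.radians(32)); g=w(-.172,.0985,.105)
go(g-.04*M[:,2],M); go(g,M);print(ctrl.get_state()['qpos'].round(2))
E
```

```text
time: 2.65
eef_pos: [0.4961, 0.1182, 0.1248]
tcp_rot: [0.023, 0.96, -0.005, 0.278]
contact_force: [0.3, 0.5, 0.1]
opening: 1.001
finger_force: 0.0
tcp [0.4961 0.1182 0.1248] t 2.65 F [0.3 0.5 0.1] open 1.001
shift cm [0.19 0.   0.09] rot [-0.     0.005 -0.006]
tcp [0.4961 0.1182 0.1248] t 2.65 F [0.3 0.5 0.1] open 1.001
shift cm [0.21 0.   4.09] rot [-0.     0.005 -0.006]
[ 0.06 -0.21  2.38 -0.14  0.42 -1.35]
```

Commanded and actual poses now agree. I'll go in the last 4 cm and check where the handle sits before closing.

```bash
python3 -m crank '[[0.2,0,1.5,0,0,0],[0.2,0,3,0,0,0],[0.2,0,4.1,0,0,0],[0.2,0,4.1,0,0,0],[0.2,0,4.1,0,0,0]]'
python3 - <<'E'
from h import *
M=ori(np.radians(-2.4),np.radians(32)); g=w(-.172,.0985,.105)
go(g,M)
im,d=ctrl.read_camera('wrist'); cv2.imwrite('pics/w3.png',im)
E
```

```text
time: 3.15
eef_pos: [0.5149, 0.1176, 0.0876]
tcp_rot: [0.023, 0.961, -0.005, 0.277]
contact_force: [0.1, 0.5, 0.2]
opening: 1.0
finger_force: 0.0
tcp [0.5149 0.1176 0.0876] t 3.15 F [0.1 0.5 0.2] open 1.0
shift cm [-0.19 -0.01 -0.07] rot [-0.001  0.002 -0.005]
```

View pics/w3.png

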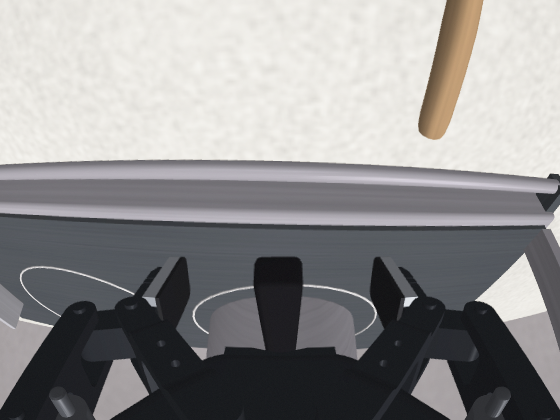

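The handle is centred between the pads: its midline is at column 278 and the pads are at about 177 and 385. Closing now.

```bash
python3 -m crank '[[0,0,0,0,0,0],[0,0,0,0,0,0],[0,0,0,0,0,0],[0,0,0,0,0,0],[0,0,0,0,0,0],[0,0,0,0,0,0],[0,0,0,0,0,0],[0,0,0,0,0,0],[0,0,0,0,0,0],[0,0,0,0,0,0]]' 0 90
python3 - <<'E'
from h import *
s=ctrl.get_state(); print(s['contact_force'],s['wrist_torque'],s['opening'],s['finger_force'])
M=R.from_quat(s['tcp_rot']).as_matrix()
# slide shift: pan from hp (.0265,.105) to (.03,-.11), along the tool's axes
d=(w(.03,-.11,0)-w(.0265,.105,0)); print('world',d,'tool cm',d@M*100)
E
```

```text
time: 4.2
eef_pos: [0.5153, 0.1175, 0.0875]
tcp_rot: [0.023, 0.961, -0.005, 0.277]
contact_force: [-5.5, 0.4, 5.3]
opening: 0.215
finger_force: 87.8
[-5.49338159  0.36691081  5.26450514] [0.21360377 0.40571487 0.34176799] 0.21534623485371276 87.76543736457825
world [-0.01465278 -0.21452866  0.        ] tool cm [  0.37272899 -21.49771618  -0.2859585 ]
```

```bash
python3 -m crank '[[0,-0.4,0,0,0,0],[0.02,-1,-0.01,0,0,0],[0.03,-1.7,-0.02,0,0,0],[0.04,-2.4,-0.03,0,0,0],[0.05,-3.1,-0.04,0,0,0],[0.07,-3.8,-0.05,0,0,0],[0.08,-4.5,-0.06,0,0,0],[0.09,-5,-0.07,0,0,0],[0.09,-5,-0.07,0,0,0]]'
cat > chk.py <<'E'
from h import *
s=ctrl.get_state(); print(s['contact_force'].round(1),s['wrist_torque'].round(2),'pos',s['eef_pos'].round(4),'z/op',s['opening'],s['finger_force'],s['qpos'].round(2))
for n in('top','scene'):
    W,H,uv,c=cloud(n); m=(abs(H[:,0]-.03)<.06)&(H[:,1]>-.25)&(H[:,1]<.2)&(H[:,2]>.133)&(H[:,2]<.15); print(n,'knob',m.sum(),np.median(H[m],0).round(4),((np.percentile(H[m],3,0)+np.percentile(H[m],97,0))/2).round(4))
E
python3 chk.py
```

```text
time: 5.1
eef_pos: [0.5122, 0.0673, 0.0876]
tcp_rot: [0.023, 0.961, -0.006, 0.277]
contact_force: [0.6, 2.3, 1.5]
opening: 0.22
finger_force: 87.9
[0.6 2.3 1.5] [0.35 0.16 0.73] pos [0.5122 0.0673 0.0876] z/op 0.2200520039673745 87.90092468261719 [-0.07 -0.12  2.39  0.05  0.32 -1.64]
top knob 72 [0.0281 0.056  0.1441] [0.0277 0.0552 0.1434]
scene knob 73 [0.0292 0.0572 0.143 ] [0.0283 0.0567 0.1419]
```

```bash
python3 -m crank '[[0.02,-0.5,-0.01,0,0,0],[0.03,-1.3,-0.02,0,0,0],[0.05,-2.3,-0.03,0,0,0],[0.07,-3.3,-0.05,0,0,0],[0.09,-4.3,-0.07,0,0,0],[0.11,-5.3,-0.08,0,0,0],[0.13,-6.3,-0.1,0,0,0],[0.14,-7.2,-0.11,0,0,0],[0.15,-8,-0.12,0,0,0],[0.15,-8,-0.12,0,0,0]]'
python3 chk.py
```

```text
time: 6.2
eef_pos: [0.5063, -0.0126, 0.0875]
tcp_rot: [0.023, 0.961, -0.005, 0.276]
contact_force: [-0.3, 2.0, 3.6]
opening: 0.216
finger_force: 88.2
[-0.3  2.   3.6] [ 0.4  -0.    0.64] pos [ 0.5063 -0.0126  0.0875] z/op 0.21605006862140327 88.24917197227478 [-0.29 -0.16  2.42  0.38  0.36 -2.13]
top knob 70 [ 0.0295 -0.0241  0.1438] [ 0.0302 -0.0248  0.1435]
scene knob 80 [ 0.0295 -0.0233  0.1445] [ 0.0295 -0.0233  0.1427]
```

```bash
python3 -m crank '[[0.02,-0.5,-0.01,0,0,0],[0.03,-1.3,-0.02,0,0,0],[0.05,-2.3,-0.03,0,0,0],[0.07,-3.3,-0.05,0,0,0],[0.09,-4.3,-0.07,0,0,0],[0.11,-5.3,-0.08,0,0,0],[0.13,-6.3,-0.1,0,0,0],[0.14,-7,-0.11,0,0,0],[0.14,-7.4,-0.12,0,0,0],[0.14,-7.4,-0.12,0,0,0]]'
python3 chk.py
```

```text
time: 7.3
eef_pos: [0.5007, -0.0856, 0.0873]
tcp_rot: [0.022, 0.961, -0.004, 0.276]
contact_force: [0.4, 4.7, 4.5]
opening: 0.217
finger_force: 88.6
[0.4 4.7 4.5] [ 0.68 -0.17  1.12] pos [ 0.5007 -0.0856  0.0873] z/op 0.21712483378320116 88.58051419258118 [-0.49 -0.15  2.41  0.58  0.43 -2.48]
top knob 74 [ 0.0304 -0.0959  0.1442] [ 0.0306 -0.0954  0.1427]
scene knob 86 [ 0.0299 -0.0957  0.1438] [ 0.03   -0.0958  0.1425]
```

```bash
python3 -m crank '[[0.01,-0.6,-0.01,0,0,0],[0.02,-1.2,-0.02,0,0,0],[0.02,-1.5,-0.02,0,0,0],[0.02,-1.5,-0.02,0,0,0],[0.02,-1.5,-0.02,0,0,0]]'
python3 chk.py
```

```text
time: 7.9
eef_pos: [0.4997, -0.1005, 0.0873]
tcp_rot: [0.022, 0.961, -0.005, 0.276]
contact_force: [0.1, 5.5, 3.9]
opening: 0.219
finger_force: 88.6
[0.1 5.5 3.9] [ 0.7  -0.16  1.12] pos [ 0.4997 -0.1005  0.0873] z/op 0.21903673487420297 88.62711310386658 [-0.52 -0.14  2.4   0.61  0.45 -2.54]
top knob 69 [ 0.0307 -0.1106  0.1443] [ 0.0299 -0.1113  0.1437]
scene knob 84 [ 0.0306 -0.1101  0.1446] [ 0.0307 -0.1086  0.1429]
```

```bash
python3 -m crank '[[0,0,0,0,0,0],[0,0,0,0,0,0],[0,0,0,0,0,0],[0,0,0,0,0,0],[0,0,0,0,0,0],[0,0,0,0,0,0],[0,0,0,0,0,0],[0,0,0,0,0,0]]' 1
python3 -m crank '[[0,0,-1,0,0,0],[0,0,-2.5,0,0,0],[0,0,-4.5,0,0,0],[0,0,-7,0,0,0],[0,0,-10,0,0,0],[0,0,-13,0,0,0],[0,0,-13,0,0,0],[0,0,-13,0,0,0]]'
python3 chk.py; python3 - <<'E'
from h import *
for n in('top','scene'): scene_report(n) if 0 else None
W,H,uv,c=cloud('top'); m=(abs(H[:,0]+.225)<.02)&(abs(H[:,1]+.3)<.03)&(H[:,2]>.108)&(H[:,2]<.125); print('knob',m.sum(),np.median(H[m],0))
print('qpos',ctrl.get_state()['qpos'])
im,d=ctrl.read_camera('wrist'); cv2.imwrite('pics/w4.png',im)
E
```

```text
time: 8.8
eef_pos: [0.4999, -0.1012, 0.0874]
tcp_rot: [0.023, 0.961, -0.005, 0.276]
contact_force: [-0.2, 0.4, -0.8]
opening: 1.002
finger_force: 0.0
time: 9.6
eef_pos: [0.431, -0.0985, 0.1981]
tcp_rot: [0.023, 0.96, -0.006, 0.277]
contact_force: [0.5, 0.1, -0.7]
opening: 0.997
finger_force: 0.0
[ 0.5  0.1 -0.7] [ 0.07  0.18 -0.01] pos [ 0.431  -0.0985  0.1981] z/op 0.997124905725393 0.0 [-0.63 -0.57  2.47  0.42  0.8  -2.38]
top knob 68 [ 0.0305 -0.1108  0.1444] [ 0.0299 -0.1115  0.1439]
scene knob 83 [ 0.0309 -0.1094  0.144 ] [ 0.0307 -0.1103  0.1441]
knob 36 [-0.22506567 -0.29936345  0.11496888]
qpos [-0.62868668 -0.56845173  2.47190318  0.41955651  0.80512505 -2.37826166]
```

View pics/w4.png

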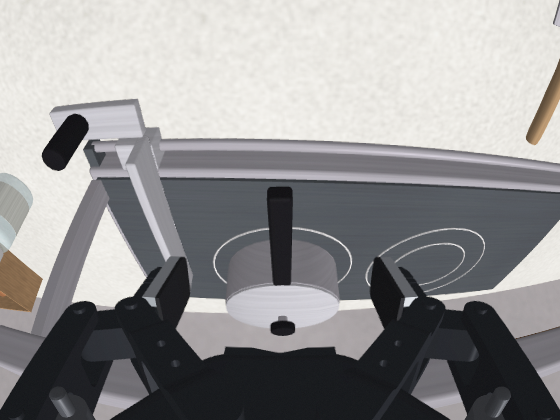

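The pan stands inside the single ring with the handle straight out, tip at (279,190). The stop knob is at (65,142). I'll plan the knob grasp with a tilted tool as well.

```bash
python3 - <<'E'
from kin import *
p=np.load('p.npy'); q=ctrl.get_state()['qpos']
for psi in(-4.8,-15,-25):
  for th in(20,30):
    o=[]
    for y in(-.3,-.24):
      M=ori(np.radians(psi),np.radians(th))
      for b in(0,.1):
        g=w(-.225,y,.1)+(ctrl.pinch_z-b)*M[:,2]; qq,e=ik(g,M,p,q); o.append((round(float(e),3),[round(float(v),2) for v in qq[[2,3,4,5]]]))
    print(psi,th,o)
M=ori(np.radians(-15),np.radians(25)); go(w(-.225,-.2985,.1)-.1*M[:,2],M)
E
```

```text
-4.8 20 [(0.0, [2.27, 0.39, 0.71, -2.66]), (0.0, [2.27, 0.33, 0.94, -2.62]), (0.0, [2.34, 0.36, 0.69, -2.54]), (0.0, [2.34, 0.3, 0.94, -2.5])]
-4.8 30 [(0.055, [2.33, 0.6, 0.64, -2.84]), (0.02, [2.37, 0.54, 0.89, -2.84]), (0.004, [2.42, 0.66, 0.61, -2.84]), (0.0, [2.46, 0.53, 0.89, -2.74])]
-15 20 [(0.0, [2.29, 0.33, 0.66, -2.42]), (0.0, [2.29, 0.28, 0.89, -2.38]), (0.0, [2.35, 0.28, 0.64, -2.28]), (0.0, [2.35, 0.23, 0.89, -2.24])]
-15 30 [(0.0, [2.37, 0.64, 0.55, -2.74]), (0.0, [2.41, 0.5, 0.81, -2.63]), (0.0, [2.44, 0.57, 0.51, -2.58]), (0.004, [2.48, 0.43, 0.8, -2.46])]
-25 20 [(0.0, [2.29, 0.24, 0.61, -2.16]), (0.0, [2.3, 0.2, 0.85, -2.13]), (0.0, [2.35, 0.18, 0.6, -2.0]), (0.0, [2.36, 0.15, 0.85, -1.98])]
-25 30 [(0.0, [2.38, 0.52, 0.46, -2.44]), (0.0, [2.43, 0.39, 0.72, -2.33]), (0.0, [2.45, 0.4, 0.43, -2.23]), (0.022, [2.48, 0.27, 0.73, -2.11])]
tcp [ 0.4305 -0.0977  0.1956] t 9.8 F [-0.5 -0.2  0.8] open 0.997
shift cm [  4.17 -16.86  -0.1 ] rot [0.106 0.12  0.187]
```

```bash
python3 -m crank '[[1,-4,0,0.02,0.03,0.04],[2,-8,0,0.05,0.06,0.08],[3,-12,0,0.08,0.09,0.13],[4,-16,0,0.1,0.12,0.17],[4.2,-16.9,-0.1,0.106,0.12,0.187],[4.2,-16.9,-0.1,0.106,0.12,0.187],[4.2,-16.9,-0.1,0.106,0.12,0.187]]'
python3 - <<'E'
from h import *
M=ori(np.radians(-15),np.radians(25)); go(w(-.225,-.2985,.1),M)
im,d=ctrl.read_camera('wrist'); cv2.imwrite('pics/w5.png',im)
E
```

```text
time: 10.5
eef_pos: [0.3868, -0.2642, 0.1746]
tcp_rot: [0.127, 0.968, -0.028, 0.216]
contact_force: [0.0, 0.6, -0.3]
opening: 1.0
finger_force: 0.0
tcp [ 0.3868 -0.2642  0.1746] t 10.5 F [ 0.   0.6 -0.3] open 1.0
shift cm [ 0.06 -0.03 10.08] rot [0.001 0.002 0.001]
```

View pics/w5.png

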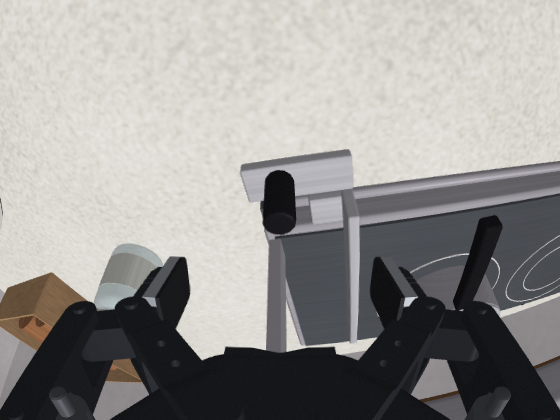

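The knob is centred between the fingers at column 279, but the right finger would pass close to the stop plate's front end. I'll half-close the gripper before descending.

```bash
python3 -m crank '[[0,0,1,0,0,0],[0,0,2,0,0,0],[0,0,3,0,0,0],[0,0,4,0,0,0],[0,0,5,0,0,0],[0,0,6,0,0,0],[0,0,6,0,0,0]]' 0.55 25
python3 - <<'E'
from h import *
M=ori(np.radians(-15),np.radians(25)); go(w(-.225,-.2985,.1),M)
E
```

```text
time: 11.25
eef_pos: [0.4112, -0.2712, 0.1194]
tcp_rot: [0.127, 0.968, -0.028, 0.215]
contact_force: [-0.2, -0.2, -0.3]
opening: 0.551
finger_force: 0.0
tcp [ 0.4112 -0.2712  0.1194] t 11.25 F [-0.2 -0.2 -0.3] open 0.551
shift cm [0.02 0.02 4.01] rot [0.001 0.001 0.   ]
```

```bash
python3 -m crank '[[0,0,1,0,0,0],[0,0,2,0,0,0],[0,0,3,0,0,0],[0,0,4,0,0,0],[0,0,4,0,0,0],[0,0,4,0,0,0]]'
python3 -m crank '[[0,0,0,0,0,0],[0,0,0,0,0,0],[0,0,0,0,0,0],[0,0,0,0,0,0],[0,0,0,0,0,0],[0,0,0,0,0,0]]' 0 25
python3 - <<'E'
from h import *
s=ctrl.get_state(); print(s['contact_force'],s['wrist_torque'],s['eef_pos'],s['finger_force'])
for n in('top','scene'):
  W,H,uv,c=cloud(n); m=(H[:,0]>-.06)&(H[:,0]<.06)&(H[:,1]>-.29)&(H[:,1]<-.19)&(H[:,2]>.087)&(H[:,2]<.098); print('stop',m.sum(),np.median(H[m],0), np.percentile(H[m,1],[5,95]))
d=Y*.04; print(np.r_[d,0]@R.from_quat(s['tcp_rot']).as_matrix()*100)
E
```

```text
time: 11.85
eef_pos: [0.4279, -0.2762, 0.0847]
tcp_rot: [0.127, 0.968, -0.029, 0.216]
contact_force: [-0.6, 0.0, 0.1]
opening: 0.555
finger_force: 0.0
time: 12.45
eef_pos: [0.4282, -0.276, 0.0858]
tcp_rot: [0.127, 0.968, -0.028, 0.216]
contact_force: [-1.8, 5.5, 4.7]
opening: 0.269
finger_force: 25.6
[-1.76970288  5.4895947   4.72241134] [ 0.80397189 -0.05676875  0.27447615] [ 0.42817984 -0.27595584  0.08575368] 25.557316839694977
stop 81 [-0.00185101 -0.24503312  0.09321554] [-0.24987508 -0.24083691]
stop 128 [-0.00276891 -0.24405442  0.09262176] [-0.24894957 -0.23851268]
[ 0.63677256  3.93760855 -0.29959907]
```

```bash
python3 -m crank '[[0.08,0.49,-0.04,0,0,0],[0.16,0.98,-0.07,0,0,0],[0.27,1.67,-0.13,0,0,0],[0.38,2.36,-0.18,0,0,0],[0.49,3.05,-0.23,0,0,0],[0.59,3.64,-0.28,0,0,0],[0.67,4.13,-0.31,0,0,0],[0.72,4.43,-0.34,0,0,0],[0.76,4.72,-0.36,0,0,0],[0.76,4.72,-0.36,0,0,0]]'
cat > stp.py <<'E'
from h import *
s=ctrl.get_state(); print(s['contact_force'].round(1),s['wrist_torque'].round(2),s['eef_pos'].round(4))
for n in('top','scene'):
  W,H,uv,c=cloud(n); m=(H[:,0]>-.06)&(H[:,0]<-.015)&(H[:,1]>-.29)&(H[:,1]<-.175)&(H[:,2]>.087)&(H[:,2]<.097); print(n,'stop',m.sum(),np.median(H[m],0).round(4), np.percentile(H[m,1],[5,95]).round(4))
  m=(abs(H[:,0]-.03)<.06)&(H[:,1]>-.25)&(H[:,1]<.2)&(H[:,2]>.133)&(H[:,2]<.15); print(n,'pan',np.median(H[m],0).round(4),((np.percentile(H[m],3,0)+np.percentile(H[m],97,0))/2).round(4))
E
python3 stp.py
```

```text
time: 13.55
eef_pos: [0.4323, -0.2281, 0.0857]
tcp_rot: [0.127, 0.968, -0.029, 0.216]
contact_force: [-4.8, 0.5, 6.8]
opening: 0.268
finger_force: 26.0
[-4.8  0.5  6.8] [ 0.05  0.41 -0.18] [ 0.4323 -0.2281  0.0857]
top stop 29 [-0.0347 -0.1974  0.0932] [-0.2022 -0.1926]
top pan [ 0.0301 -0.1111  0.1446] [ 0.0299 -0.1114  0.1439]
scene stop 48 [-0.0382 -0.1968  0.0927] [-0.2007 -0.1912]
scene pan [ 0.0302 -0.1101  0.145 ] [ 0.0307 -0.1107  0.1434]
```

```bash
python3 -m crank '[[0.02,0.1,-0.01,0,0,0],[0.03,0.2,-0.02,0,0,0],[0.05,0.3,-0.02,0,0,0],[0.06,0.35,-0.03,0,0,0]]' | grep -E 'eef|contact'
for i in 1; do python3 -m crank '[[0.01,0.05,0,0,0,0],[0.02,0.1,-0.01,0,0,0]]' | grep -E 'eef|contact'; done
python3 -m crank '[[0.01,0.05,0,0,0,0],[0.01,0.05,0,0,0,0]]' | grep -E 'eef|contact'
python3 -m crank '[[0.01,0.05,0,0,0,0],[0.01,0.05,0,0,0,0]]' | grep -E 'eef|contact'
python3 stp.py
```

```text
eef_pos: [0.4325, -0.225, 0.0858]
contact_force: [-2.9, -1.7, 5.4]
eef_pos: [0.4326, -0.2241, 0.0858]
contact_force: [-2.9, -2.0, 5.1]
eef_pos: [0.4327, -0.2235, 0.0858]
contact_force: [-3.3, -0.2, 4.9]
eef_pos: [0.4327, -0.223, 0.0858]
contact_force: [-4.8, -1.5, 6.7]
[-4.8 -1.5  6.7] [-0.11  0.4  -0.16] [ 0.4327 -0.223   0.0858]
top stop 26 [-0.0331 -0.1924  0.0928] [-0.1974 -0.188 ]
top pan [ 0.0301 -0.1113  0.144 ] [ 0.0301 -0.1114  0.1439]
scene stop 47 [-0.0376 -0.1915  0.0931] [-0.1953 -0.1864]
scene pan [ 0.0305 -0.1103  0.1426] [ 0.0303 -0.1096  0.1429]
```

```bash
for i in 1; do
python3 -m crank '[[0.01,0.05,0,0,0,0],[0.01,0.05,0,0,0,0]]' | grep -E 'eef|contact'
python3 -m crank '[[0.01,0.05,-0.01,0,0,0],[0.01,0.05,-0.01,0,0,0]]' | grep -E 'eef|contact'
python3 -m crank '[[0.01,0.05,0,0,0,0],[0.01,0.05,0,0,0,0]]' | grep -E 'eef|contact'; done; python3 stp.py
```

```text
eef_pos: [0.4327, -0.2226, 0.0858]
contact_force: [-4.5, -1.3, 6.6]
eef_pos: [0.4328, -0.222, 0.0858]
contact_force: [-3.9, -0.9, 5.1]
eef_pos: [0.4328, -0.2215, 0.0858]
contact_force: [-3.8, -1.1, 5.5]
[-3.8 -1.1  5.5] [-0.13  0.38 -0.19] [ 0.4328 -0.2215  0.0858]
top stop 27 [-0.0376 -0.1903  0.0927] [-0.1949 -0.186 ]
top pan [ 0.0305 -0.1112  0.1446] [ 0.03   -0.1113  0.1433]
scene stop 44 [-0.0373 -0.1887  0.0931] [-0.1933 -0.1847]
scene pan [ 0.0301 -0.1109  0.1444] [ 0.0306 -0.1106  0.1434]
```

```bash

python3 -m crank '[[0.01,0.05,0,0,0,0],[0.01,0.05,0,0,0,0]]' | grep -E 'eef|contact'
python3 -m crank '[[0.01,0.05,-0.01,0,0,0],[0.01,0.05,-0.01,0,0,0]]' | grep -E 'eef|contact'
python3 stp.py
```

```text
eef_pos: [0.4328, -0.2215, 0.0858]
contact_force: [-4.5, -3.8, 6.0]
eef_pos: [0.4328, -0.2213, 0.0858]
contact_force: [-3.8, -5.6, 3.6]
[-3.8 -5.6  3.6] [-0.48  0.46 -0.37] [ 0.4328 -0.2213  0.0858]
top stop 31 [-0.0347 -0.1911  0.0927] [-0.195  -0.1869]
top pan [ 0.0301 -0.111   0.1437] [ 0.03   -0.1112  0.1445]
scene stop 44 [-0.035  -0.1891  0.0932] [-0.1943 -0.1847]
scene pan [ 0.03   -0.1102  0.1444] [ 0.0308 -0.1105  0.1434]
```

Contact: the arm stalls and Fy rises. I'll push a little more to seat it, then release.

```bash

python3 -m crank '[[0.01,0.05,0,0,0,0],[0.01,0.05,0,0,0,0]]' | grep -E 'eef|contact'
python3 -m crank '[[0.01,0.05,-0.01,0,0,0],[0.01,0.05,-0.01,0,0,0]]' | grep -E 'eef|contact'
python3 -m crank '[[0.01,0.05,-0.01,0,0,0],[0.01,0.05,-0.01,0,0,0]]' | grep -E 'eef|contact'
python3 stp.py
```

```text
eef_pos: [0.4329, -0.221, 0.0858]
contact_force: [-4.0, -5.8, 3.8]
eef_pos: [0.4329, -0.2204, 0.0858]
contact_force: [-4.1, -5.8, 3.6]
eef_pos: [0.4329, -0.2199, 0.0858]
contact_force: [-3.4, -4.5, 2.4]
[-3.4 -4.5  2.4] [-0.48  0.37 -0.42] [ 0.4329 -0.2199  0.0858]
top stop 30 [-0.033  -0.1892  0.0916] [-0.1941 -0.1847]
top pan [ 0.0307 -0.1089  0.1439] [ 0.0307 -0.1087  0.1436]
scene stop 45 [-0.0389 -0.1871  0.0916] [-0.1926 -0.1826]
scene pan [ 0.0299 -0.109   0.1437] [ 0.0305 -0.1079  0.1428]
```

The pan has moved about 1.5 mm with the stop, so they are in contact. Now I'll open and back out along the tool axis.

```bash
python3 -m crank '[[0,0,0,0,0,0],[0,0,0,0,0,0],[0,0,0,0,0,0],[0,0,0,0,0,0],[0,0,0,0,0,0]]' 0.55 25
python3 stp.py
python3 -m crank '[[0,0,-1,0,0,0],[0,0,-2,0,0,0],[0,0,-4,0,0,0],[0,0,-6,0,0,0],[0,0,-8,0,0,0],[0,0,-10,0,0,0],[0,0,-10,0,0,0],[0,0,-10,0,0,0]]'
python3 stp.py; python3 - <<'E'
from h import *
im,d=ctrl.read_camera('wrist'); cv2.imwrite('pics/w6.png',im)
im,d=ctrl.read_camera('scene'); cv2.imwrite('pics/s6.png',im)
E
```

```text
time: 17.15
eef_pos: [0.4325, -0.2185, 0.0848]
tcp_rot: [0.127, 0.968, -0.029, 0.216]
contact_force: [-0.9, -0.6, 0.3]
opening: 0.549
finger_force: 0.0
[-0.9 -0.6  0.3] [0.06 0.2  0.05] [ 0.4325 -0.2185  0.0848]
top stop 29 [-0.0342 -0.1895  0.0913] [-0.1942 -0.1846]
top pan [ 0.0304 -0.1091  0.1432] [ 0.0303 -0.1085  0.1427]
scene stop 49 [-0.0369 -0.1881  0.0931] [-0.1925 -0.1832]
scene pan [ 0.0309 -0.1077  0.1437] [ 0.0306 -0.108   0.142 ]
time: 18.05
eef_pos: [0.3915, -0.208, 0.1756]
tcp_rot: [0.127, 0.968, -0.029, 0.216]
contact_force: [-0.2, 0.0, -0.2]
opening: 0.553
finger_force: 0.0
[-0.2  0.  -0.2] [0.01 0.24 0.04] [ 0.3915 -0.208   0.1756]
top stop 28 [-0.0383 -0.1888  0.0921] [-0.1935 -0.1849]
top pan [ 0.0304 -0.109   0.1443] [ 0.0306 -0.1086  0.1435]
scene stop 54 [-0.0396 -0.1876  0.092 ] [-0.1926 -0.1822]
scene pan [ 0.0302 -0.1087  0.1436] [ 0.0304 -0.1077  0.1427]
```

View pics/w6.png

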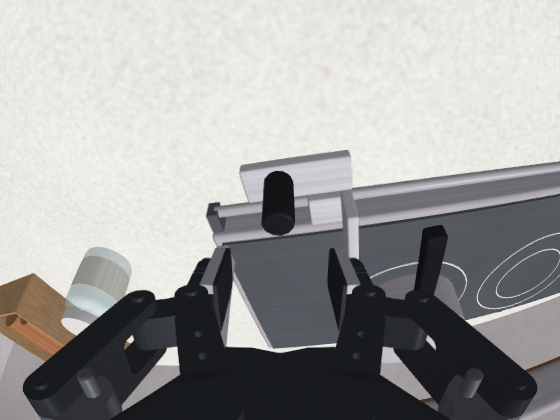

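View pics/s6.png

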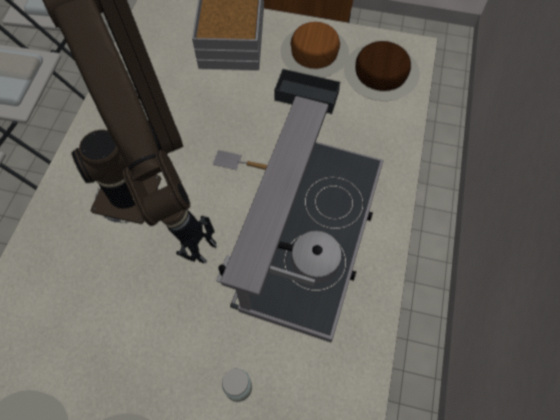

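The last pictures show the pan inside the single ring with the stop plate against its side at about (315,270) in the scene view. The robot is clear, and the tin, jar and spatula have not moved. Pan centre to stop middle measures about 80 mm, which means they are touching.

```bash
python3 -c "from plant import ctrl; print(ctrl.sign_off())"
```

```text
the job is handed in; nothing more can be done
None
```

The job is handed in after about 18 s of robot time: the pan was slid by its handle into the keep-warm ring, about 2 mm off centre by my last measurement, with the handle still pointing out under the lamp bar, and the stop was left touching its side with the robot clear and the loaf tin, jar and spatula undisturbed; the hand-in gave no verdict.

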